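# Set the reach of the bilge light's sliding leg and lock it

### The job

Slide the bilge light's spring-loaded leg out until its pointer lines up with the arrow-shaped length mark on the ruler, and hold it there while you slide the cam lever along the rib until it is fully home against the keeper; the leg must stay on its mark all the while the lever moves. Finish still holding the leg at the mark with the lever closed: do not let go, since the spring would draw the leg back. Leave the tumbler, the float case and the hook sharpener where they are.

Things in the scene. Friction and masses are not known exactly. Their poses are not given: they have to be found in the camera images.
- sleeve: Fixed aluminium sleeve screwed to the shelf: foot plate 240 x 70 mm with a rail on it and, on its -y side, a ruler ledge 8 mm high. Origin at the centre of its underside, on the shelf. Its x axis is the direction in which the leg slides out (away from the robot, yaw up to 0.5 rad either way), its y axis points along the rib, z up.
- mark: Length mark: fixed dark steel arrow-shaped clip, 12 mm wide and 22 mm high, on the ruler ledge, its point towards the leg (+y). Same axes as the sleeve. Origin under the arrow's point. The leg is at the mark when leg_pointer has the same position along the sleeve's x as this origin; 45 to 80 mm of leg travel is needed, the leg can travel 100 mm.
- leg: The sliding leg: a sled on the rail with an upright rib, and a 165 mm tube ahead of it that carries the black bilge light with a toggle switch (up to 70 mm high, 180 to 255 mm ahead of the rib). Same axes as the sleeve; origin on the shelf under the middle of the rib. It slides only along x. Starts fully drawn back; a spring always pulls it back with 2 to 4 N, so it returns if let go. Mass about 0.45 kg.
- leg_grip (a point): Grip point on the leg's upright rib, 30 mm to the -y side of the rib's middle and 70 mm above the shelf. The rib is a plain plate 12 mm thick along x, 112 mm long along y, from 44 mm (the flat cross plate) to 86 mm above the shelf. It can be pinched from above across its 12 mm, or pushed from its -x side. From this point the rib is free for 26 mm towards -y, and towards +y up to the lever.
- leg_pointer (a point): Tip of the leg's pointer, a small dark steel arrow head at the -y end of the cross plate, pointing to -y, 42 mm above the shelf, level with the rib's middle plane along x.
- lever_face (a point): Middle of the -y face of the cam lever, 70 mm above the shelf. The lever is a dark steel saddle astride the rib, 47 mm wide along x, 16 mm long along y, cheeks from 46 to 86 mm and top at 93 mm above the shelf (thumb piece to 102 mm). Pushed on this face on either side of the rib it slides to +y along the rib and rides with the leg. At joint value 0 the face lies 30 mm to the +y side of leg_grip.
- lever (a joint): Travel of the cam lever along the leg's +y axis in m: 0 open (starts at 0 to 0.004), 0.025 fully closed against its stop at the keeper (the upright block at the +y end of the rib). Friction about 2 N; it stays where it is left.
- tumbler: Empty glass tumbler, 72 mm across the rim, 100 mm high, standing loose beside the work. Origin at the centre of its foot. Leave it alone.
- float_case: Closed blue plastic float case, 132 x 87 x 39 mm, loose. Origin at the centre of its underside. Leave it alone.
- sharpener: Steel hook sharpener tube with a hinge pin, 110 mm long, 25 mm high, loose. Origin at the centre of its underside. Leave it alone.

How it is judged:
By the outcome, as a careful person would: the job done as asked, in the order asked, and still so for the second after the job is handed in, while the arm keeps its last pose, push and grip.
It also fails if it takes over 38 s, if anything falls off the work surface, if the arm or the gripper's body presses on something with over 40 N, if the wrist force passes 120 N, or if a joint passes its speed limit or range.

### The arm

A 6-joint arm with a two-finger parallel gripper is mounted at the origin on the work surface. World frame = base frame: x ahead of the robot, y to its left, z up, the work surface at z = 0. Lengths are in m, angles in rad, forces in N, time in s.
With the tool pointing down it reaches from about 0.35 to 0.975 m from the base axis. Payload 7.1 kg.
Tool frame: the origin (TCP) lies on the centre line of the jaws, within the pads' length; the fingertips stand 22 mm ahead of it and the grasp point (between the pads) lies 3 mm ahead of it (tcp_to_tips is the x of the fingertips in the tool frame, in m); x points along the fingers, z is the direction in which the jaws open and shut, and the axes are right-handed (so a half turn about x gives the same grasp; the last joint's range is limited). The gripper opens to 88 mm and grips with 3 to 60 N. Pads are 20 mm wide; open, the fingers measure 115 mm over their backs; the gripper's body (75 mm by 178 mm) begins 61 mm behind the grasp point.
Start: joints at [-1.318, 0.423, 1.63, -0, 1.089, -0.019], TCP at [0.168, -0.602, 0.245] pointing down, gripper open.
Joint ranges: [-3, 3], [-0.9, 2.11], [0.09, 2.58], [-1.31, 4.45], [0.11, 2.69], [-2.54, 2.54]. Speed limits (rad/s): [2.39, 2.39, 3.01, 3.14, 3.14, 3.14].

### API

Orientations are given as a unit quaternion [w, x, y, z].
In Python, from station import get_obs, capture, close_job, tcp_to_tips gives the robot as it stands.
- The arm moves only by the tool drive_tool, never from a script. Its argument "deltas" is a list of rows, each a list of 7 numbers: the shift along the world's x, y, z in mm, then the turn, a rotation vector about the world's x, y, z in rad, then the closure, from 0 (fully open) to 1 (shut). A call has 1 to 12 rows; each row shifts and turns the pose as measured when the row begins; what a row does not reach is not made up. A row lasts 1/8 s, in which the tool goes at most 62.5 mm and 10.7 degrees, less where a joint would pass 70% of its speed; a pose out of reach is approached as far as the arm can. A call is refused whole if a number of a shift passes 62.5 or a number of a turn 0.188, either way. A call with a gripper value outside its range is refused whole. The fingers move at their own pace and stop on an object; "squeeze" is the grip in N (left out, the last holds). Time passes only in rows, so rows that do not move let the fingers close. It gives the time, the measured TCP pose, the force and the opening at its end, in the units of the state.
- get_obs(): the state, without advancing time (a new reading comes with each control period).
- capture(name): name is "scene" or "top" or "wrist"; returns a dict with "pixels" (480x640x3 uint8, red, green, blue), "vertical_fov" (degrees; the focal length in pixels is half the picture's height over the tangent of half this angle, whatever the lens; pixels are square), "cx", "cy" (the principal point, pixels), "R" (3x3) and "t" (3): a world point X has camera coordinates R X + t; the wrist camera has in their place "mount" (4x4, takes a point from camera to tool coordinates, whose origin is the TCP and whose axes are the tool frame's). Camera axes: x right, y down, z forward; pixel columns grow to the right and rows downward; lengths in m; the calibration is good to about 2 mm. A picture is of the moment at which its call begins: read the wrist's pose just before it. There is no depth.
- close_job(): hands the job in, once; it reports no verdict.
The state is a dict: "t": time; "joints": joint angles; "qvel": joint speeds; "joint_efforts": joint torques, N m; "position": TCP position; "ee_rot": TCP orientation; "ft_force": force on the tool from outside, world axes, zero at the start; "moment": the same for the moment, N m; "finger_gap": opening from 0.0 (shut) to 1.0 (fully open).
Only numpy, scipy, OpenCV 4.12 (cv2) and the standard library are available. Lean on these libraries where they do the work, as an engineer would, in place of code of your own. Each camera call takes 0.05 s, during which the arm holds its last target. There are 200 camera calls.

## Working session

There is one attempt and no reset: what is moved stays moved. The work goes in short steps, Python scripts to look and compute and a tool call to move; the robot and the scene stay as the last step left them, time stands still between calls to the robot, and variables do not carry over. Pictures are saved under pics/ and viewed, about 8 in all and at most 12, crops included, and the job is handed in when it is done.

Besides the shell and the picture viewer there is one more tool, called after ">>>" as name([rows], argument=value, ...), one row to a line, values as JSON. drive_tool: Moves the arm, as the interface text tells. Its arguments: {"type":"object","properties":{"deltas":{"type":"array","items":{"type":"array","items":{"type":"number"}}},"squeeze":{"type":"number"}},"required":["deltas"]}

```bash
mkdir -p pics; cat > h.py <<'E'
import numpy as np,cv2
from station import get_obs,capture,close_job,tcp_to_tips
def snap(n,f):
    c=capture(n); cv2.imwrite('pics/'+f,c['pixels'][:,:,::-1]); 
    np.savez('pics/'+f+'.npz',**{k:v for k,v in c.items()}); return c
def K(c):
    return 240/np.tan(np.radians(c['vertical_fov'])/2)
def ray(c,u,v):
    d=np.array([(u-c['cx'])/K(c),(v-c['cy'])/K(c),1.]); R=np.array(c['R']);
    return -R.T@np.array(c['t']),R.T@d
def onz(c,u,v,z):
    o,d=ray(c,u,v); return o+d*(z-o[2])/d[2]
def proj(c,X):
    p=np.array(c['R'])@np.array(X)+np.array(c['t']); return K(c)*p[:2]/p[2]+[c['cx'],c['cy']]
def load(f): 
    z=np.load('pics/'+f+'.npz'); return {k:z[k] for k in z.files}
E
python3 - <<'E'
from h import *
for n in('scene','top'):
    c=snap(n,n+'0.png'); print(n,c.keys(),c['vertical_fov'],-np.array(c['R']).T@c['t'],c['R'])
print(get_obs(),tcp_to_tips)
E
```

```text
scene dict_keys(['pixels', 'vertical_fov', 'cx', 'cy', 'R', 't']) 57.31689925665999 [ 0.92434212 -0.70751372  0.59346302] [[ 0.89687467  0.44227656  0.00269541]
 [ 0.25133214 -0.50463261 -0.82594073]
 [-0.36393403  0.74144276 -0.56375052]]
top dict_keys(['pixels', 'vertical_fov', 'cx', 'cy', 'R', 't']) 56.75368146214521 [0.48820262 0.00450792 0.89638459] [[-0.02099601 -0.99965347  0.0158779 ]
 [-0.99646212  0.01963102 -0.08171824]
 [ 0.08137822 -0.01753748 -0.99652899]]
{'t': 0.1, 'joints': array([-1.31800667e+00,  4.23749321e-01,  1.63061267e+00, -5.48396144e-06,
        1.08861637e+00, -1.90013982e-02]), 'qvel': array([ 0.00201248, -0.00023987, -0.00235319, -0.00137775, -0.00036381,
        0.00035551]), 'joint_efforts': array([-6.02950568e-04, -5.45614457e+01, -2.74324554e+01,  6.43958920e-02,
        1.88188726e-02, -2.66762748e-05]), 'position': array([ 0.16768843, -0.60158685,  0.2439892 ]), 'ee_rot': array([ 0.5627439 ,  0.42795288,  0.56351496, -0.42734825]), 'ft_force': array([0.25935853, 0.19666621, 0.33404345]), 'moment': array([-0.0047774 , -0.02197875, -0.06024712]), 'finger_gap': 1.00110465699821} 0.022
```

View pics/top0.png

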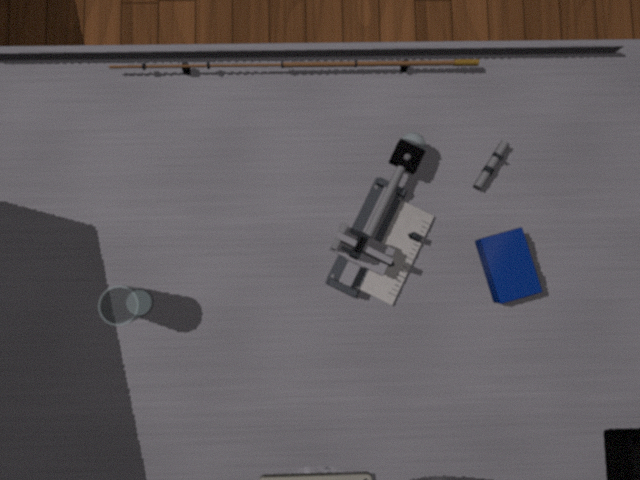

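View pics/scene0.png

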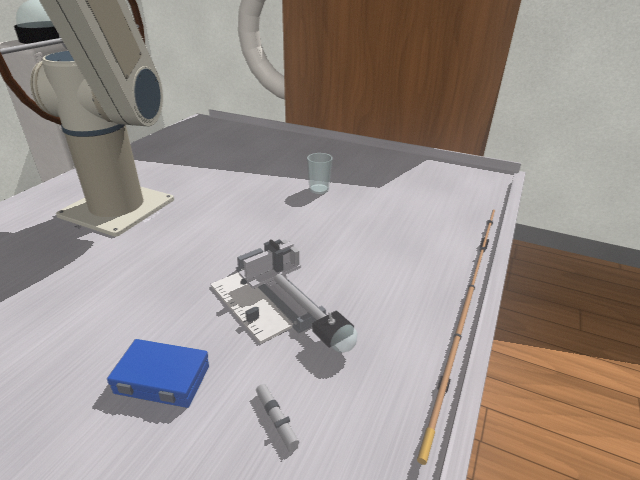

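The leg points away from the robot at about -0.45 rad. The rib is near (370,250) in the top view, the mark near (415,237). Next I'll enlarge both views.

```bash
python3 - <<'E'
from h import *
a=cv2.imread('pics/top0.png')[195:310,320:445]; b=cv2.imread('pics/scene0.png')[230:350,200:330]
a=cv2.resize(a,(400,368),interpolation=cv2.INTER_CUBIC); 
a=cv2.imread('pics/top0.png')[195:310,320:445]
o=np.zeros((600,800,3),np.uint8)
A=cv2.resize(a,None,fx=3.2,fy=3.2,interpolation=3);B=cv2.resize(b,None,fx=3,fy=3,interpolation=3)
o[:A.shape[0],:A.shape[1]]=A;o[:B.shape[0],405:405+B.shape[1]]=B
o=cv2.convertScaleAbs(o[:370],alpha=1.4,beta=10);cv2.imwrite('pics/c1.png',o)
E
```

```text
(no output)
```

View pics/c1.png

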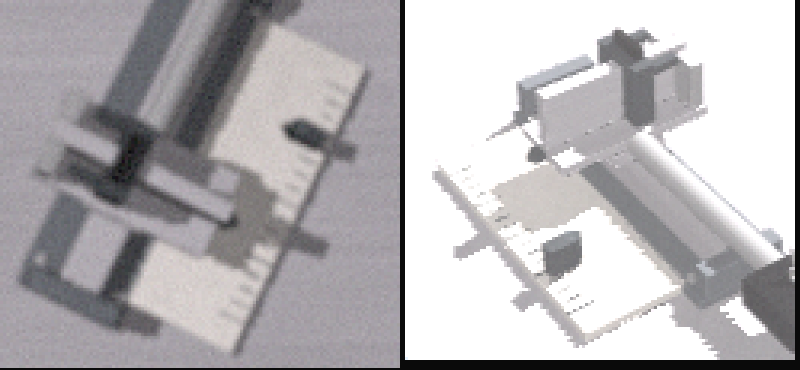

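```bash
python3 - <<'E'
from h import *
c=load('top0.png');s=load('scene0.png')
T=lambda u,v:(320+u/3.2,195+v/3.2); S=lambda u,v:(200+(u-405)/3,230+v/3)
e1=onz(c,*T(365,68),.008);e2=onz(c,*T(237,352),.008);d=e1-e2
print('ledge',e1,e2,np.linalg.norm(d),np.arctan2(d[1],d[0]))
p=onz(s,*S(583,343),.008);q=onz(s,*S(434,172),.008);d=p-q;print('ledge scene',p,q,np.linalg.norm(d),np.arctan2(d[1],d[0]))
print('pointer',onz(c,*T(236,219),.042),'scene',onz(s,*S(536,155),.042))
for z in(.019,.03):print('mark',onz(c,*T(283,130),z), onz(s,*S(581,236),z))
r1=onz(c,*T(237,218),.086);r2=onz(c,*T(147,170),.086);r=r1-r2;print('rib',r1,r2,np.arctan2(r[1],r[0])+np.pi/2)
print('rib scene end',onz(s,*S(540,92),.086),onz(s,*S(622,68),.086))
m=capture('wrist');print({k:v for k,v in m.items() if k!='pixels'})
E
```

```text
ledge [ 0.60380681 -0.25042867  0.008     ] [ 0.42761722 -0.1629689   0.008     ] 0.19670277615780796 -0.4607600635625566
ledge scene [ 0.60809058 -0.26023148  0.008     ] [ 0.43446806 -0.17229059  0.008     ] 0.1946236850047696 -0.4688390623711231
pointer [ 0.50929498 -0.15876116  0.042     ] scene [ 0.51243791 -0.15941529  0.042     ]
mark [ 0.56451594 -0.19440965  0.019     ] [ 0.56549782 -0.19202783  0.019     ]
mark [ 0.56355918 -0.19191577  0.03      ] [ 0.57236909 -0.20189852  0.03      ]
rib [ 0.50876721 -0.15094573  0.086     ] [ 0.53724855 -0.10028654  0.086     ] -0.5121726413100394
rib scene end [ 0.51228595 -0.14806203  0.086     ] [ 0.54624407 -0.10135325  0.086     ]
{'vertical_fov': 67.20114071665546, 'cx': 320.59322034620055, 'cy': 234.3982054879138, 'mount': array([[ 1.60142685e-03, -2.91022156e-01,  9.56714973e-01,
        -1.40745903e-01],
       [-1.54329082e-03, -9.56715780e-01, -2.91019818e-01,
         8.09477632e-02],
       [ 9.99997527e-01, -1.01044248e-03, -1.98124216e-03,
         4.00288505e-04],
       [ 0.00000000e+00,  0.00000000e+00,  0.00000000e+00,
         1.00000000e+00]])}
```

```bash
cat >> h.py <<'E'
from scipy.spatial.transform import Rotation as Ro
def pose():
    o=get_obs();w,x,y,z=o['ee_rot'];return o,Ro.from_quat([x,y,z,w])
YAW=-.465
def want(s=1):
    ux=s*np.array([np.cos(YAW),np.sin(YAW),0]);X=np.array([0,0,-1.]);return Ro.from_matrix(np.c_[X,np.cross(ux,X),ux])
def wsnap(f):
    o,r=pose();c=capture('wrist');M=np.array(c['mount']);Rm=r.as_matrix()@M[:3,:3];tt=r.as_matrix()@M[:3,3]+o['position']
    c['R']=Rm.T;c['t']=-Rm.T@tt;cv2.imwrite('pics/'+f,c['pixels'][:,:,::-1]);np.savez('pics/'+f+'.npz',**c);return c
E
python3 - <<'E'
from h import *
o,r=pose();print(r.as_matrix().round(3))
for s in(1,-1):print((want(s)*r.inv()).as_rotvec(),o['joints'][5])
E
```

```text
[[-0.     0.963  0.268]
 [ 0.001  0.268 -0.963]
 [-1.     0.    -0.001]]
[-9.14862078e-04 -7.28595683e-04  8.34010410e-01] -0.01898385626205044
[-8.93020853e-04  1.12132275e-03 -2.30758185e+00] -0.01898385626205044
```

>>> drive_tool([
  [36, 47, 0, 0, 0, 0.083, 0],
  [36, 47, 0, 0, 0, 0.083, 0],
  [36, 47, 0, 0, 0, 0.083, 0],
  [36, 47, 0, 0, 0, 0.083, 0],
  [36, 47, 0, 0, 0, 0.083, 0],
  [36, 47, 0, 0, 0, 0.083, 0],
  [36, 47, 0, 0, 0, 0.083, 0],
  [36, 47, 0, 0, 0, 0.083, 0],
  [36, 47, 0, 0, 0, 0.083, 0],
  [34, 50, 0, 0, 0, 0.083, 0],
  [0, 0, 0, 0, 0, 0, 0],
], squeeze=10)

```text
t: 1.52
position: [0.5336, -0.1128, 0.2429]
ee_rot: [0.69, 0.156, 0.689, -0.156]
ft_force: [-0.5, -0.1, 0.6]
finger_gap: 0.999
```

```bash
python3 - <<'E'
from h import *
o,r=pose();print(o['t'],o['position'],(want(1)*r.inv()).as_rotvec(),o['ft_force'])
wsnap('w1.png')
E
```

```text
1.525 [ 0.53358507 -0.11281675  0.24291053] [-0.00012573  0.00098792 -0.02069412] [-0.53495536 -0.13083689  0.57137305]
```

View pics/w1.png

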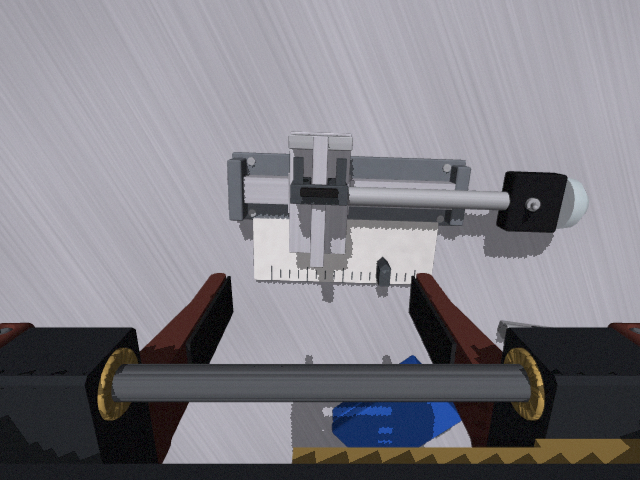

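```bash
python3 - <<'E'
from h import *
a=cv2.imread('pics/w1.png')[125:295,225:480]
cv2.imwrite('pics/c2.png',cv2.resize(a,None,fx=3.1,fy=3.1,interpolation=3))
E
```

```text
(no output)
```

View pics/c2.png

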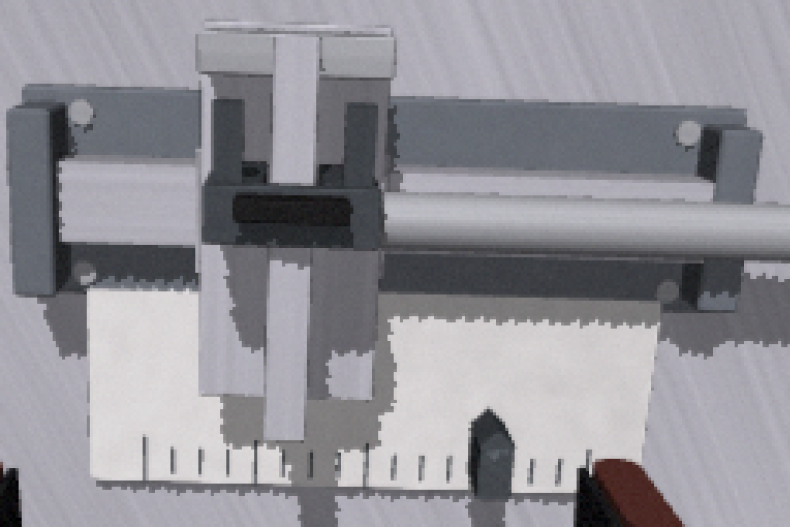

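```bash
python3 - <<'E'
from h import *
c=load('w1.png');T=lambda u,v:(225+u/3.1,125+v/3.1)
def P(u,v,z):return onz(c,*T(u,v),z)
def yaw(a,b):d=b-a;return np.arctan2(d[1],d[0])
print('yaw ledge',yaw(P(97,482,.008),P(570,491,.008)),'rib',yaw(P(284,440,.086),P(296,76,.086))-np.pi/2,'foot',yaw(P(22,86,.006),P(746,110,.006)),
 'rib edges',yaw(P(264,440,.086),P(274,38,.086))-np.pi/2,yaw(P(304,440,.086),P(319,38,.086))-np.pi/2)
print('mark base',P(488,408,.008),'top',[P(492,443,z) for z in(.022,.03)])
print('rib end',P(284,440,.086),'len',np.linalg.norm(P(284,440,.086)-P(297,38,.086)), 'width',np.linalg.norm(P(264,440,.086)-P(304,440,.086)))
Y=yaw(P(97,482,.008),P(570,491,.008))
for Y in(Y,-.465):
  ux=np.array([np.cos(Y),np.sin(Y),0]);uy=np.array([-ux[1],ux[0],0])
  for n,p in dict(mb=P(488,408,.008),mt=P(492,443,.03),rib=P(284,440,.086),lev=P(293,247,.093),tcp=get_obs()['position']).items(): print(n,(p@ux).round(4),(p@uy).round(4))
E
```

```text
yaw ledge -0.46609413260924576 rib -0.4797206995355159 foot -0.47824740357669093 rib edges -0.47735028854725425 -0.4786072060476798
mark base [ 0.57038248 -0.1956895   0.008     ] top [array([ 0.56658362, -0.20245816,  0.022     ]), array([ 0.56663602, -0.1988838 ,  0.03      ])]
rib end [ 0.5137839  -0.14743391  0.086     ] len 0.11093515804574947 width 0.011418983091030704
mb 0.5975 0.0815
mt 0.5956 0.077
rib 0.5252 0.0992
lev 0.5267 0.1569
tcp 0.527 0.1372
mb 0.5976 0.0809
mt 0.5957 0.0763
rib 0.5253 0.0986
lev 0.5269 0.1563
tcp 0.5271 0.1366
```

>>> drive_tool([
  [-6, -10, -30, 0, 0, -0.031, 0],
  [0, 0, -45, 0, 0, 0, 0],
  [0, 0, -45, 0, 0, 0, 0],
  [0, 0, -25, 0, 0, 0, 0],
  [0, 0, -12, 0, 0, 0, 0.5],
  [0, 0, 0, 0, 0, 0, 0.5],
], squeeze=12)

```text
t: 2.33
position: [0.5215, -0.1321, 0.0826]
ee_rot: [0.686, 0.171, 0.686, -0.172]
ft_force: [-0.1, 0.2, -0.1]
finger_gap: 0.813
```

```bash
sed -i 's/YAW=-.465/YAW=-.475/' h.py; cat >> h.py <<'E'
ux=np.array([np.cos(YAW),np.sin(YAW),0]);uy=np.array([-ux[1],ux[0],0])
def st():
    o,r=pose();p=o['position'];print('t',o['t'],'s,t,z',(p@ux).round(4),(p@uy).round(4),p[2].round(4),'rot',(want(1)*r.inv()).as_rotvec().round(4),'F',(o['ft_force']@ux).round(1),(o['ft_force']@uy).round(1),o['ft_force'][2].round(1),'gap',o['finger_gap'])
E
python3 - <<'E'
from h import *
st();wsnap('w2.png')
E
```

```text
t 2.325 s,t,z 0.5242 0.121 0.0826 rot [ 0.0019 -0.0001  0.0154] F -0.1 0.1 -0.1 gap 0.8133904126981706
```

View pics/w2.png

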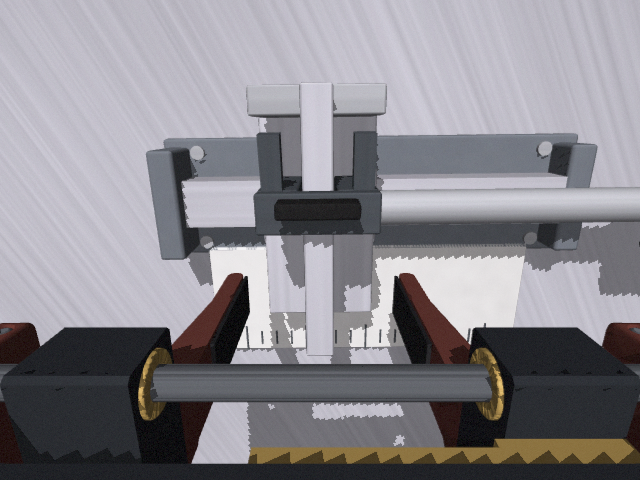

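```bash
python3 - <<'E'
from h import *
c=load('w2.png')
def P(u,v,z):return onz(c,u,v,z)
def yaw(a,b):d=b-a;return np.arctan2(d[1],d[0])
print(yaw(P(165,139,.006),P(577,134,.006)),yaw(P(306.5,355,.086),P(301,115,.086))-np.pi/2,yaw(P(332.5,355,.086),P(332.5,115,.086))-np.pi/2)
print(P(319.5,355,.086)@ux,P(317,115,.086)@ux, P(319.5,355,.086)@uy)
E
```

```text
-0.4801557524155654 -0.48358578977021627 -0.4823125480250179
0.5241567784283794 0.5250475498643576 0.10407976321966704
```

>>> drive_tool([
  [0, 0, -8, 0, 0, 0.015, 0.8],
  [0, 0, 0, 0, 0, 0, 1],
  [0, 0, 0, 0, 0, 0, 1],
  [0, 0, 0, 0, 0, 0, 1],
], squeeze=12)

```text
t: 2.88
position: [0.5238, -0.1329, 0.0775]
ee_rot: [0.69, 0.165, 0.685, -0.167]
ft_force: [-0.4, -0.6, -0.3]
finger_gap: 0.31
```

```bash
python3 -c "
from h import *
st()"
```

```text
t 2.875 s,t,z 0.5266 0.1214 0.0775 rot [ 0.0037  0.006  -0.0008] F -0.0 -0.7 -0.3 gap 0.3098387427579798
```

>>> drive_tool([
  [0, 0, -3, 0, 0, 0, 1],
  [0, 0, 0, 0, 0, 0, 1],
  [0, 0, 0, 0, 0, 0, 1],
  [0, 0, 0, 0, 0, 0, 1],
])

```text
t: 3.38
position: [0.5225, -0.1321, 0.0743]
ee_rot: [0.689, 0.166, 0.686, -0.167]
ft_force: [-1.0, 0.3, 2.5]
finger_gap: 0.139
```

```bash
sed -i 's/YAW=-.475/YAW=-.48/' h.py;python3 -c "
from h import *
st()"
```

```text
t 3.375 s,t,z 0.5244 0.1241 0.0743 rot [ 0.0025  0.003  -0.0055] F -1.0 -0.2 2.5 gap 0.13871244371780153
```

>>> drive_tool([
  [8.9, -4.6, 0, 0, 0, 0, 1],
  [8.9, -4.6, 0, 0, 0, 0, 1],
  [8.9, -4.6, 0, 0, 0, 0, 1],
  [8.9, -4.6, 0, 0, 0, 0, 1],
  [8.9, -4.6, 0, 0, 0, 0, 1],
  [8.9, -4.6, 0, 0, 0, 0, 1],
  [0, 0, 0, 0, 0, 0, 1],
  [0, 0, 0, 0, 0, 0, 1],
])

```text
t: 4.38
position: [0.579, -0.1613, 0.0743]
ee_rot: [0.688, 0.166, 0.687, -0.167]
ft_force: [-3.0, 3.1, 3.8]
finger_gap: 0.135
```

```bash
python3 - <<'E'
from h import *
st();s=snap('scene','s2.png');c=snap('top','t2.png')
a=cv2.imread('pics/t2.png')[205:305,355:445];b=cv2.imread('pics/s2.png')[220:340,200:290]
o=np.zeros((480,800,3),np.uint8)
A=cv2.resize(a,None,fx=4,fy=4,interpolation=3);B=cv2.resize(b,None,fx=4,fy=4,interpolation=3)
o[:400,:360]=A;o[:480,400:760]=B
cv2.imwrite('pics/c3.png',o)
E
```

```text
t 4.375 s,t,z 0.5881 0.1242 0.0743 rot [ 0.0017  0.0015 -0.0048] F -4.1 1.3 3.8 gap 0.13454410417770116
```

View pics/c3.png

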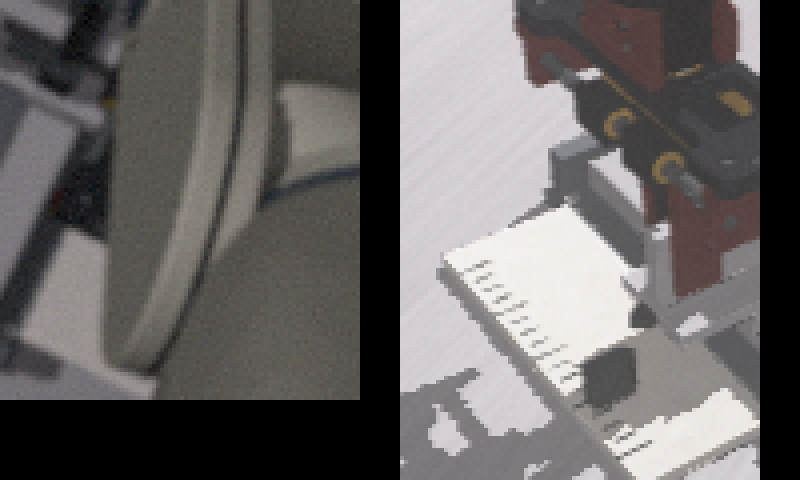

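```bash
python3 - <<'E'
from h import *
s=load('s2.png');w=load('w1.png')
T=lambda u,v:(225+u/3.1,125+v/3.1)
f=lambda p:(np.round(p@ux,4),np.round(p@uy,4))
mb=onz(w,*T(488,408),.008);print('w1 mark base',f(mb),'rib w1',f(onz(w,*T(284,440),.086)),f(onz(w,*T(297,38),.086)))
for z in(.008,.022,.03):print(z,4*(proj(s,mb*[1,1,0]+[0,0,z])-[200,220])+[400,0])
b=lambda u,v:(200+(u-400)/4,220+v/4)
print('pointer scene',f(onz(s,*b(630,320),.042)))
for e in((637,395,.008),(637,350,.03),(635,348,.022)):print(f(onz(s,*b(*e[:2]),e[2])))
# straight-on crops, scene0 and s2 large
a=cv2.imread('pics/scene0.png')[290:335,230:290];c=cv2.imread('pics/s2.png')[285:330,230:290]
o=np.zeros((600,600,3),np.uint8);o=np.vstack([cv2.resize(a,None,fx=6.6,fy=6.6,interpolation=0),cv2.resize(c,None,fx=6.6,fy=6.6,interpolation=0)])
cv2.imwrite('pics/c4.png',cv2.convertScaleAbs(o,alpha=1.3,beta=30));print(o.shape)
E
```

```text
w1 mark base (np.float64(0.5963), np.float64(0.0898)) rib w1 (np.float64(0.5238), np.float64(0.1065)) (np.float64(0.5237), np.float64(0.2174))
0.008 [640.79842289 379.61425765]
0.022 [639.03306708 357.87158454]
0.03 [638.00914468 345.26063665]
pointer scene (np.float64(0.5909), np.float64(0.0896))
(np.float64(0.6042), np.float64(0.083))
(np.float64(0.5988), np.float64(0.0878))
(np.float64(0.5893), np.float64(0.0918))
(594, 396, 3)
```

View pics/c4.png

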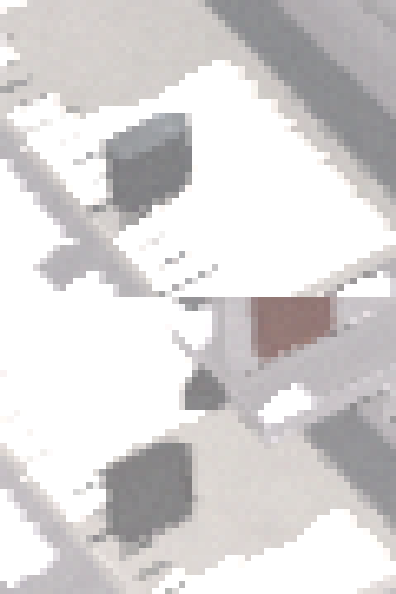

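```bash
python3 - <<'E'
from h import *
s=load('s2.png');s0=load('scene0.png');w=load('w1.png')
f=lambda p:(np.round(p@ux,4),np.round(p@uy,4))
print('ptr',f(onz(s,258.2,301.5,.042)),f(onz(s,258.2,301.5,.044)))
print('ptr0',f(onz(s0,200+(536-405)/3-2,230+155/3+1,.042)))
for uvz in((258.7,307.3,.03),(259.2,316,.008)):print('mark',f(onz(s,*uvz)))
# two-view: w1 mark top tip and base with scene rays
T=lambda u,v:(225+u/3.1,125+v/3.1)
def tri(r1,r2):
    (a,d),(b,e)=r1,r2;k=np.linalg.lstsq(np.c_[d,-e],b-a,rcond=None)[0];p,q=a+k[0]*d,b+k[1]*e;return (p+q)/2,np.linalg.norm(p-q)
for wu,su in(((488,408),(259.2,316)),((491,440),(258.7,307.3))):
    p,g=tri(ray(w,*T(*wu)),ray(s,*su));print('tri',f(p),p[2],g)
# scene base calib check: ledge corners & rib end
for n,uv in(('c1',(200+(583-405)/3,230+343/3)),('c2',(200+(434-405)/3,230+172/3))):print(n,f(onz(s0,*uv,.008)))
print('w1 c',f(onz(w,*T(97,482),.008)),f(onz(w,*T(91,290),.008)),f(onz(w,*T(659,292),.008)))
wsnap('w3.png')
E
```

```text
ptr (np.float64(0.5952), np.float64(0.0885)) (np.float64(0.5972), np.float64(0.0874))
ptr0 (np.float64(0.5285), np.float64(0.0905))
mark (np.float64(0.5977), np.float64(0.0872))
mark (np.float64(0.5977), np.float64(0.0867))
tri (np.float64(0.5963), np.float64(0.0884)) 0.005808425895754088 0.001562332782447791
tri (np.float64(0.5951), np.float64(0.087)) 0.02849744845862273 0.002913878185311192
c1 (np.float64(0.6595), np.float64(0.05))
c2 (np.float64(0.4649), np.float64(0.0478))
w1 c (np.float64(0.4563), np.float64(0.0562)) (np.float64(0.4554), np.float64(0.1284)) (np.float64(0.6518), np.float64(0.1345))
```

View pics/w3.png

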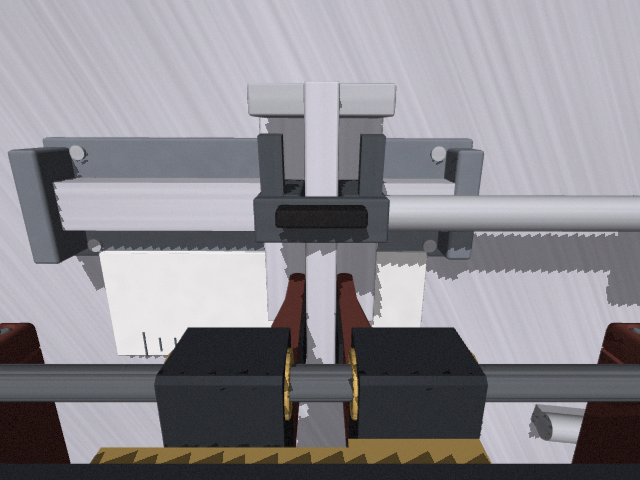

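```bash
python3 - <<'E'
from h import *
s=load('s2.png');c=load('top0.png')
W=lambda a,b,z:a*ux+b*uy+np.array([0,0,z])
for p in((.588,.094,.042),(.588,.094,.039),(.594,.10,.042),(.582,.10,.042),(.594,.09,.042),(.588,.104,.086),(.582,.1055,.086)):print('s2',p,proj(s,W(*p)).round(1))
for p in((.597,.088,.008),(.597,.088,.03),(.603,.080,.03),(.5245,.094,.042),(.4563,.0562,.008),(.652,.0562,.008),(.652,.1345,.008)):print('top0',p,proj(c,W(*p)).round(1),'sc',proj(s,W(*p)).round(1))
g=cv2.cvtColor(s['pixels'],7);print(g[294:320,252:268])
g=cv2.cvtColor(c['pixels'],7);print(g[228:246,402:424])
E
```

```text
s2 (0.588, 0.094, 0.042) [258.8 298.2]
s2 (0.588, 0.094, 0.039) [258.9 299.4]
s2 (0.594, 0.1, 0.042) [263.2 298.7]
s2 (0.582, 0.1, 0.042) [259.9 295.3]
s2 (0.594, 0.09, 0.042) [258.6 300.8]
s2 (0.588, 0.104, 0.086) [262. 278.]
s2 (0.582, 0.1055, 0.086) [261.  276.1]
top0 (0.597, 0.088, 0.008) [408.7 233.3] sc [259.6 315.5]
top0 (0.597, 0.088, 0.03) [411.2 232.2] sc [258.9 306.9]
top0 (0.603, 0.08, 0.03) [416.2 231.3] sc [256.8 310.4]
top0 (0.5245, 0.094, 0.042) [393.8 263.8] sc [242.2 281. ]
top0 (0.4563, 0.0562, 0.008) [393.  303.5] sc [211.5 283.6]
top0 (0.652, 0.0562, 0.008) [434.4 216. ] sc [260.2 340.2]
top0 (0.652, 0.1345, 0.008) [399.6 199. ] sc [296.1 321.9]
[[236 237 236 235 236 207 172 135 129 126 121 120 128 129 130 130]
 [236 237 236 236 238 237 208 140 105 124 125 122 124 129 129 129]
 [236 236 237 236 236 236 183 103  78  87 121 123 120 125 125 106]
 [237 236 236 236 237 214 122  77  79  80  87 120 124 123 124 124]
 [236 236 236 236 236 161  90  77  80  80  78  93 123 125 124 126]
 [236 236 236 237 238 145  78  80  78  77  79  80 113 129 121 120]
 [237 237 237 238 237 1
[... 2292 characters left out ...]
2  40  32  33  39  40  45  39
   44  48  65  69]
 [134 134 135 138 140 139 136 131 117 105  93  74  45  36  30  37  35  42
   50  62  70  72]
 [136 134 136 140 137 137 137 136 137 132 122 106  94  78  52  40  36  42
   49  64  73  70]
 [136 137 135 139 135 135 138 134 137 135 137 133 122 112  95  78  67  67
   58  60  67  71]
 [133 140 139 136 138 137 139 138 133 135 135 130 132 127 118 115 105 107
   81  70  60  63]
 [137 139 138 133 135 139 140 140 134 139 133 126 126 128 135 136 134 127
  109  79  64  67]
 [135 136 138 138 139 137 140 138 137 136 136 127 122 118 120 129 136 136
  117  86  66  80]
 [138 141 136 133 138 135 135 137 135 135 136 137 125 120 120 117 122 124
  102  74  64  83]]
```

>>> drive_tool([
  [2.7, -1.4, 0, 0, 0, 0, 1],
  [2.7, -1.4, 0, 0, 0, 0, 1],
  [0, 0, 0, 0, 0, 0, 1],
  [0, 0, 0, 0, 0, 0, 1],
])

```text
t: 5.03
position: [0.5842, -0.164, 0.0743]
ee_rot: [0.688, 0.166, 0.687, -0.167]
ft_force: [-3.5, 1.8, 3.5]
finger_gap: 0.136
```

```bash
python3 - <<'E'
from h import *
st();s=snap('scene','s3.png')
g=cv2.cvtColor(s['pixels'],7);print(g[293:312,252:270])
cv2.imwrite('pics/c5.png',cv2.resize(s['pixels'][280:330,225:285,::-1],None,fx=12,fy=12,interpolation=0))
E
```

```text
t 5.025 s,t,z 0.5939 0.1243 0.0743 rot [ 0.0016  0.0011 -0.005 ] F -3.9 -0.0 3.5 gap 0.13587659089168386
[[237 237 236 236 236 178 128 129 203 213 151 123 118 121 134 132 131 118]
 [236 236 237 236 236 207 171 133 131 126 126 139 126 121 134 131 130 133]
 [236 237 237 236 238 238 206 173 133 130 125 122 120 118 138 132 133 131]
 [236 236 236 237 236 237 237 221 150 121 130 125 120 120 137 134 130 128]
 [237 237 236 236 236 236 236 236 219 136  88 123 122 122 129 129 128 128]
 [236 236 236 236 236 236 236 215 123  79  82  94 122 123 131 130 124 124]
 [236 236 235 238 238 238 236 160  87  78  79  80  95 122 124 124 126 125]
 [236 237 237 238 238 237 216 124  79  80  78  79  79  95 126 126 124 122]
 [238 238 237 238 236 237 184 106  81  80  78  80  80  85 115 130 122 125]
 [238 238 238 236 236 237 184 108  84  83  82  80  81  82 111 120 128 123]
 [239 239 238 237 237 235 210 144  92  84  83  82 103 137 119 117 119 129]
 [239 239 238 237 236 235 235 236 235 175 130 139 143 141 141 120 117 118]
 [239 238 238 237 236 235 236 176 146 144 145 142 140 143 143 145 133 120]
 [238 238 217 203 149 139 145 144 144 142 143 144 143 140 141 141 141 131]
 [185 109  82  80  80  78 102 136 142 144 145 142 144 141 141 141 140 139]
 [ 83  80  81  82  81  77 100 135 143 144 143 143 143 143 141 141 141 142]
 [ 81  81  78  77  80  79  84 133 143 142 143 143 143 143 141 142 142 141]
 [ 82  79  78  81  83  76  83 134 143 142 143 145 143 142 142 142 143 143]
 [ 81  81  85  81  78  76  83 131 141 144 145 142 143 141 143 142 143 143]]
```

View pics/c5.png

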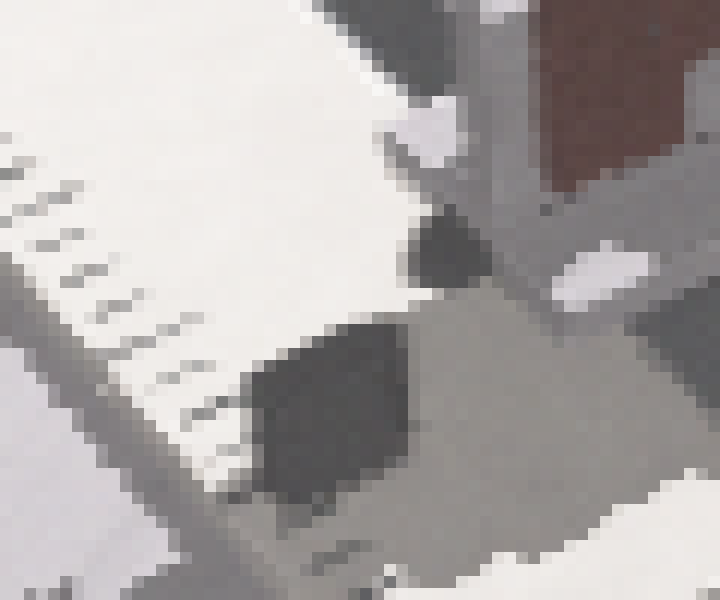

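>>> drive_tool([
  [1.6, -0.8, 0, 0, 0, 0, 1],
  [0, 0, 0, 0, 0, 0, 1],
  [0, 0, 0, 0, 0, 0, 1],
], squeeze=9)

```text
t: 5.45
position: [0.5858, -0.1649, 0.0743]
ee_rot: [0.688, 0.166, 0.687, -0.167]
ft_force: [-2.9, 2.8, 5.0]
finger_gap: 0.137
```

```bash
python3 - <<'E'
from h import *
st();s=snap('scene','s4.png')
g=cv2.cvtColor(s['pixels'],7);print(g[298:308,255:270])
E
```

```text
t 5.45 s,t,z 0.5958 0.1243 0.0743 rot [ 0.0016  0.001  -0.0052] F -3.9 1.2 5.0 gap 0.13742190360567294
[[237 237 237 237 236 183 131  92  93 122 122 118 127 151 132]
 [238 238 238 236 214 125  79  79  79  94 123 122 129 126 126]
 [238 236 237 236 215 123  77  77  77  78  93 122 125 124 126]
 [239 237 237 236 161  86  78  81  77  80  80 102 126 125 121]
 [238 238 237 235 145  82  80  83  77  81  78 101 119 128 122]
 [236 237 235 235 160  91  80  82  81  79  81  92 114 118 128]
 [237 234 235 235 214 203 171 130  98 105 134 143 118 118 117]
 [237 236 236 235 235 235 177 142 141 145 142 142 143 135 122]
 [202 202 232 237 178 144 143 144 144 142 141 141 142 141 130]
 [ 83  82  84 102 137 144 142 144 142 143 142 141 142 141 141]]
```

```bash
python3 - <<'E'
from h import *
s=load('s4.png');f=lambda p:((p@ux).round(4),(p@uy).round(4))
print([f(onz(s,259,v,.042)) for v in(301.5,302,302.5)]);print(f(onz(s,258.7,306.6,.03)),f(onz(s,258.9,307.2,.03)),f(onz(s,259,316.,.008)),f(onz(s,259,317.3,.008)))
E
```

```text
[(np.float64(0.5961), np.float64(0.0897)), (np.float64(0.5973), np.float64(0.089)), (np.float64(0.5985), np.float64(0.0882))]
(np.float64(0.5961), np.float64(0.0882)) (np.float64(0.5977), np.float64(0.0876)) (np.float64(0.5975), np.float64(0.0864)) (np.float64(0.6006), np.float64(0.0846))
```

>>> drive_tool([
  [1.4, 2.7, 0, 0, 0, 0, 1],
  [1.4, 2.7, 0, 0, 0, 0, 1],
  [1.4, 2.7, 0, 0, 0, 0, 1],
  [1.4, 2.7, 0, 0, 0, 0, 1],
])

```text
t: 6.0
position: [0.587, -0.1611, 0.0738]
ee_rot: [0.686, 0.161, 0.689, -0.17]
ft_force: [-8.2, -9.8, 3.9]
finger_gap: 0.14
```

```bash
python3 -c "
from h import *
st()"
```

```text
t 6.0 s,t,z 0.595 0.1282 0.0738 rot [ 0.0109 -0.0069 -0.0082] F -2.8 -12.5 3.9 gap 0.1398299750114846
```

>>> drive_tool([
  [0.7, -0.4, 0, 0.011, -0.007, -0.008, 1],
  [2.3, 4.4, 0.3, 0, 0, 0, 1],
  [2.3, 4.4, 0, 0, 0, 0, 1],
], squeeze=6)

```text
t: 6.38
position: [0.5904, -0.1551, 0.0734]
ee_rot: [0.686, 0.167, 0.688, -0.169]
ft_force: [-7.2, -7.0, 2.1]
finger_gap: 0.133
```

```bash
python3 -c "
from h import *
st()"
```

```text
t 6.375 s,t,z 0.5953 0.1351 0.0734 rot [ 0.0027 -0.0031 -0.0011] F -3.2 -9.5 2.1 gap 0.13325618195137628
```

>>> drive_tool([
  [2.6, 4.2, 0.3, 0, 0, 0, 1],
  [2.4, 4.3, 0.3, 0, 0, 0, 1],
  [2.4, 4.3, 0.2, 0, 0, 0, 1],
])

```text
t: 6.75
position: [0.5947, -0.1458, 0.0729]
ee_rot: [0.685, 0.163, 0.69, -0.17]
ft_force: [-7.0, -6.7, 1.8]
finger_gap: 0.138
```

```bash
python3 -c "
from h import *
st()"
```

```text
t 6.75 s,t,z 0.5949 0.1453 0.0729 rot [ 0.0078 -0.0093 -0.0035] F -3.1 -9.2 1.8 gap 0.13770351087878455
```

>>> drive_tool([
  [1.2, -0.6, 0.5, 0.008, -0.009, -0.003, 1],
  [2.9, 4.2, 0.4, 0, 0, 0, 1],
  [2.7, 4.2, 0.4, 0.003, -0.003, 0, 1],
])

```text
t: 7.12
position: [0.5991, -0.1396, 0.0728]
ee_rot: [0.686, 0.168, 0.688, -0.167]
ft_force: [-6.5, -7.2, 0.7]
finger_gap: 0.139
```

```bash
python3 -c "
from h import *
st()"
```

```text
t 7.125 s,t,z 0.5959 0.1529 0.0728 rot [-0.0011 -0.0022 -0.002 ] F -2.5 -9.4 0.7 gap 0.1394501595076322
```

>>> drive_tool([
  [2.6, 4.2, 0.4, 0.003, -0.003, 0, 1],
  [2.6, 4.2, 0.4, 0.003, -0.003, 0, 1],
  [2.6, 4.2, 0.4, 0.003, -0.003, 0, 1],
])

```text
t: 7.5
position: [0.6035, -0.1311, 0.0727]
ee_rot: [0.687, 0.168, 0.688, -0.165]
ft_force: [-7.1, -9.0, 0.9]
finger_gap: 0.139
```

```bash
python3 -c "
from h import *
st()"
```

```text
t 7.5 s,t,z 0.5958 0.1624 0.0727 rot [-0.0046 -0.0001 -0.0041] F -2.1 -11.3 0.9 gap 0.13934324117985206
```

>>> drive_tool([
  [2.6, 4.3, 0.3, 0, 0, 0, 1],
  [2.6, 4.3, 0.3, 0, 0, 0, 1],
  [2.6, 4.3, 0.3, 0, 0, 0, 1],
])

```text
t: 7.88
position: [0.6078, -0.1228, 0.0726]
ee_rot: [0.685, 0.165, 0.69, -0.167]
ft_force: [-8.2, -10.7, 2.2]
finger_gap: 0.135
```

```bash
python3 -c "
from h import *
st()"
```

```text
t 7.875 s,t,z 0.5958 0.1717 0.0726 rot [ 0.0015 -0.0072 -0.0055] F -2.3 -13.3 2.2 gap 0.13546920590366304
```

>>> drive_tool([
  [2.6, 4.3, 0.3, 0.002, -0.007, -0.005, 1],
  [2.6, 4.3, 0.3, 0, 0, 0, 1],
])

```text
t: 8.12
position: [0.6097, -0.1185, 0.0725]
ee_rot: [0.685, 0.165, 0.689, -0.17]
ft_force: [-16.8, -25.6, 6.8]
finger_gap: 0.136
```

```bash
python3 -c "
from h import *
st()"
```

```text
t 8.125 s,t,z 0.5955 0.1765 0.0725 rot [ 0.0054 -0.0069 -0.0027] F -3.1 -30.4 6.8 gap 0.13565310169390957
```

>>> drive_tool([
  [1.8, 2.4, 0, 0.003, -0.003, -0.002, 1],
  [0.9, 0.6, 0, 0, 0, 0, 1],
  [0.3, 0.6, 0, 0, 0, 0, 1],
])

```text
t: 8.5
position: [0.6103, -0.1192, 0.0726]
ee_rot: [0.685, 0.165, 0.689, -0.171]
ft_force: [-4.3, -1.5, 1.0]
finger_gap: 0.136
```

```bash
python3 - <<'E'
from h import *
st();s=snap('scene','s5.png');w=wsnap('w5.png');st()
g=cv2.cvtColor(s['pixels'],7);print(g[298:308,255:270])
A=w['pixels'][60:330,130:530,::-1];B=cv2.resize(s['pixels'][225:330,215:330,::-1],None,fx=3.4,fy=2.57*1.32,interpolation=3)
h=max(A.shape[0],B.shape[0]);o=np.zeros((h,A.shape[1]+B.shape[1],3),np.uint8);o[:A.shape[0],:400]=A;o[:B.shape[0],400:]=B;cv2.imwrite('pics/c6.png',o)
E
```

```text
t 8.5 s,t,z 0.5964 0.1761 0.0726 rot [ 0.0071 -0.0077 -0.0008] F -3.1 -3.3 1.0 gap 0.1356324003070735
t 8.6 s,t,z 0.5963 0.1761 0.0726 rot [ 0.0072 -0.0078 -0.0011] F -2.5 -5.7 2.0 gap 0.1316559322922971
[[237 236 236 235 235 235 165  92  91 125 122 120 133 131 126]
 [238 237 238 236 235 163  88  78  78  93 122 121 130  98 116]
 [236 238 237 236 212 123  81  78  78  80  93 123 122 125 125]
 [238 237 236 236 161  89  78  77  78  75  76  94 129 124 121]
 [237 236 236 235 160  91  83  83  77  80  79  94 115 127 149]
 [236 236 235 234 184 107  83  81  81  81  81  91 113 118 130]
 [236 235 235 234 213 144 117 116  92 104 136 142 118 117 117]
 [236 236 235 235 236 235 174 143 144 140 142 142 144 132 123]
 [204 203 231 236 176 143 142 140 143 141 141 141 142 142 131]
 [ 81  81  80 101 136 144 142 143 142 142 141 139 141 142 141]]
```

View pics/c6.png

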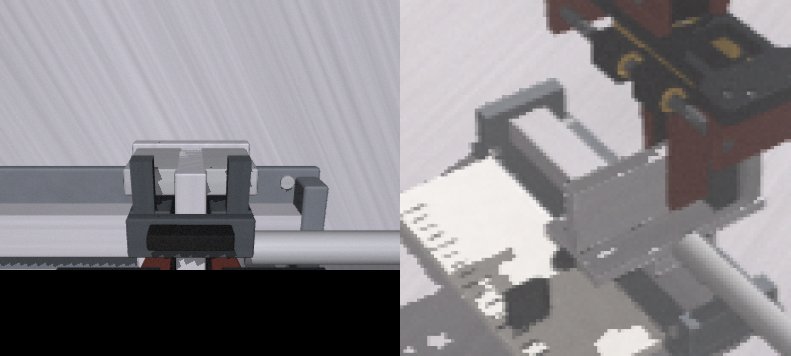

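>>> drive_tool([
  [1.4, 2.6, 0, 0, 0, 0, 1],
  [0.5, 0.9, 0, 0, 0, 0, 1],
  [0.5, 0.9, 0, 0, 0, 0, 1],
])

```text
t: 8.98
position: [0.6103, -0.1192, 0.0726]
ee_rot: [0.684, 0.162, 0.69, -0.173]
ft_force: [-6.5, -4.0, 3.4]
finger_gap: 0.137
```

```bash
python3 - <<'E'
from h import *
st();s=snap('scene','s6.png');st()
g=cv2.cvtColor(s['pixels'],7);print(g[299:305,257:266])
E
```

```text
t 8.975 s,t,z 0.5964 0.1761 0.0726 rot [ 0.0127 -0.0119 -0.002 ] F -3.9 -6.6 3.4 gap 0.13685007802783222
t 9.025 s,t,z 0.5964 0.1761 0.0726 rot [ 0.0128 -0.012  -0.0021] F -3.1 -8.7 2.9 gap 0.13683413845218806
[[237 237 236 162  88  77  79  94 122]
 [237 236 213 124  79  80  79  78  93]
 [237 236 158  90  79  78  79  76  78]
 [236 234 160  90  82  81  79  80  78]
 [235 234 183 105  83  82  81  81  78]
 [234 235 212 144 116 118  92 104 136]]
```

```bash
python3 -c "
from h import *
print(close_job());st()"
```

```text
the job is handed in; nothing more can be done
None
the job is handed in; nothing more can be done
```

I pulled the leg out about 72 mm to the mark. Still pinching the rib, I slid the jaws along it so the fingers pushed the cam lever to the keeper. I handed the job in at about 9 s, still gripping at about 6 N.

**Leg on the mark:** At the end the tool stood at 0.5964 m along the sleeve. The wrist camera put the mark at about 0.596 m, and the scene camera put pointer and mark within about 1 mm of each other. While the fingers slid along the rib, tool readings ranged from 0.5949 to 0.5964 m. The low readings came before the lever moved. While it moved they stayed at 0.5955–0.5959 m.

**Lever closed:** The push force rose to about 30 N at the predicted closed position, and a further push did not move it. The last picture shows the lever against the keeper.

**What disagreed:** The overhead view put the mark 1–3 mm further back than the other two. I gave it less weight because it is coarser. The gripper hid the mark from the wrist camera after the grasp, so the final alignment check rests on the scene camera and the tool readings.

The tumbler, float case and sharpener were never approached, but I did not check them again at the end.

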